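# Put the supplies back on the flute repairer's bottle stand

### The job

Put the supplies back on the two-step plywood stand: pick up the flat metal solvent tin that lies on its side and stand it upright, cap up, on the higher rear step with a broad face to the front, and set the amber brush-cap jar and the open steel cup of sticks upright on the lower front step, each wholly on its board wherever there is room. Keep the jar and the cup upright on the way, set things down rather than dropping them, and leave the things already on the stand and everything else on the bench where they are.

Things in the scene. Friction and masses are not known exactly. Their poses are not given: they have to be found in the camera images.
- stand: two-step plywood bottle stand, fixed, 170 deep x 380 wide; origin on the bench under its middle; its x axis points from its front (robot side) to its rear, its y axis along its width (to the left seen from the robot), z up. Front step: board 85 deep (x -85 to 0), top 30 mm above the bench. Rear step: board 85 deep (x 0 to 85), top 75 mm above the bench. Both span y -190 to 190 and are flat, with no rims or side walls.
- tin_center (a point): flat rectangular solvent tin (bare metal, small black screw cap) lying on a broad face at the start, about 0.2 to 0.36 kg: body 130 long x 60 wide x 45 thick, plus a 26 diameter cap standing 18 out of the middle of one end. This point is the centre of the 130 x 60 x 45 body; its x axis runs from the bottom to the cap, y across the 60 width, z across the 45 thickness. Lying, the point is 22.5 mm above the bench; standing, 65 mm above the board.
- jar_center (a point): squat amber glass jar with a black screw cap (brush cap): body 58 diameter up to 50 mm above its foot, then a shoulder, cap 48 diameter from 56 to 76, knob on top to 85; about 0.15 to 0.27 kg; stands on the bench. This point is on its axis 42.5 mm above its foot, z up.
- cup_center (a point): open cylindrical steel cup 60 diameter, 90 high, wall 3, with thin wooden sticks inside that stand up to 17 mm above the rim; about 0.12 to 0.22 kg; stands on the bench. This point is on its axis 45 mm above its foot, z up.
- bottle_a_center (a point): amber glass bottle with white cap, 46 diameter, 106 high, already standing on the rear step; to stay there. Point on its axis half-way up (53 mm).
- bottle_b_center (a point): second such bottle (46 diameter, 106 high), beside the first on the rear step, on its left (+y of the stand); to stay there. Point on its axis half-way up (53 mm).
- pad_tin_center (a point): low round aluminium tin, 66 diameter, 40 high, already on the front step; to stay there. Point on its axis half-way up (20 mm).
- lamp_center (a point): glass spirit lamp, 76 diameter at its base, tapering above 35 mm to a 34 diameter brass collar and steel snuffer cap, 87 high, standing on the bench; leave alone. Point on its axis 43 mm up.
- oiler_center (a point): slim white needle oiler, 35 diameter, 100 high with a thin steel needle, standing on the bench; leave alone. Point on its axis 50 mm up.
- foot_center (a point): silver flute foot joint lying on the bench, 138 long, about 30 wide and 25 high; leave alone. Point at its middle, 9.5 mm up, x along the tube.
- screwdriver_grip (a point): screwdriver about 160 long and 25 high lying on the bench between the robot and the stand; leave alone. Point on its handle; x towards its tip.

How it is judged:
By the outcome, as a careful person would: the job done as asked, in the order asked, and still so for the second after the job is handed in, with the robot touching nothing.
It also fails if it takes over 72 s, if anything falls off the work surface, if the arm or the gripper's body presses on something with over 40 N, if the wrist force passes 120 N, or if a joint passes its speed limit or range.

### The arm

A 7-joint arm with a two-finger parallel gripper is mounted at the origin on the work surface. World frame = base frame: x ahead of the robot, y to its left, z up, the work surface at z = 0. Lengths are in m, angles in rad, forces in N, time in s.
With the tool pointing down it reaches from about 0.4 to 0.85 m from the base axis. Payload 4.4 kg.
Tool frame: the origin (TCP) lies at the very end of the fingers, on their centre line; the grasp point (between the pads) lies 19 mm behind it; x points along the fingers, y is the direction in which the jaws open and shut, and the axes are right-handed (so a half turn about x gives the same grasp; the last joint's range is limited). The gripper opens to 94 mm and grips with 3 to 60 N. Pads are 16 mm wide; open, the fingers measure 119 mm over their backs; the gripper's body (75 mm by 177 mm) begins 78 mm behind the grasp point.
Start: joints at [1.246, 0.628, 0.038, 1.517, -0.027, 0.996, -0.02], TCP at [0.166, -0.628, 0.175] pointing down, gripper open.
Joint ranges: [-3.06, 3.06], [-0.37, 2.12], [-1.25, 1.32], [0.18, 2.47], [-1.1, 4.24], [0.23, 1.98], [-2.94, 2.94]. Speed limits (rad/s): [2.57, 2.57, 3.14, 3.14, 3.14, 3.14, 3.14].

### API

Orientations are given as a unit quaternion [x, y, z, w].
In Python, from bench import arm gives the robot as it stands.
- The arm moves only by the tool jog_arm, never from a script. Its argument "targets" is text: rows parted by semicolons, each of 5 numbers parted by spaces: the shift along the tool's x, y, z in cm, then the turn about the tool's x in rad, then the closure, from -1 (fully open) to 1 (shut), so that 0 is half open. A call has exactly 10 rows; each row shifts and turns the commanded pose from where the row before left it, along the tool's axes as they then stand; what a row does not reach is not made up. A row lasts 1/8 s, in which the tool goes at most 62.5 mm and 10.7 degrees, less where a joint would pass 70% of its speed; a pose out of reach is approached as far as the arm can. A call is refused whole if a number of a shift passes 6.25 or a number of a turn 0.188, either way. A call with a gripper value outside its range is refused whole. The fingers move at their own pace and stop on an object; "grip_force" is the grip in N (left out, the last holds). Time passes only in rows, so rows that do not move let the fingers close, or fill a call up. It gives the time, the measured TCP pose, the force and the opening at its end, in the units of the state.
- arm.observe(): the state, without advancing time (a new reading comes with each control period).
- arm.snapshot(name): name is "scene" or "side" or "wrist"; returns the picture (420x560x3 uint8, red, green, blue); there is no depth.
- arm.camera_info(name): a dict with "fx", "fy", "cx", "cy" (pixels), "xyz" and "attitude" of the camera in the world. Camera axes: x right, y down, z forward; pixel columns grow to the right and rows downward; lengths in m; the calibration is good to about 2 mm. A picture is of the moment at which its call begins: read the wrist's pose just before it. camera_info takes no time and is no camera call; for the wrist camera it gives the pose at the moment of the call.
- arm.job_done(): hands the job in, once; it reports no verdict.
Trained networks look in the newest picture that a camera, given by its name, has taken for a name from the list of things; names that differ only in an ending like _2 or _b are one class to them, and where a whole thing is asked for, a point or a joint stands for the part that bears it (a point fixed in the world has none). Each returns a list of dicts, best first, with "score" (0 to 1); they miss things now and then, are a little off and sometimes report something else, mostly with a low value. They report only what shows in the picture. A call takes as long as a camera call.
- arm.regions_of(camera, query): "pixels" (420x560 bool, what is visible of it) and "bbox" ([left, top, right, bottom] in pixels, round what is visible of it).
The state is a dict: "clock": time; "joints": joint angles; "qd": joint speeds; "effort": joint torques, N m; "tool_pos": TCP position; "tcp_rot": TCP orientation; "force": force on the tool from outside, world axes, zero at the start; "ft_torque": the same for the moment, N m; "width": finger opening in m.
Only numpy, scipy, OpenCV 4.12 (cv2) and the standard library are available. Lean on these libraries where they do the work, as an engineer would, in place of code of your own. Each camera call takes 0.05 s, during which the arm holds its last target. There are 200 camera calls.

## Working session

There is one attempt and no reset: what is moved stays moved. The work goes in short steps, Python scripts to look and compute and a tool call to move; the robot and the scene stay as the last step left them, time stands still between calls to the robot, and variables do not carry over. Pictures are saved under pics/ and viewed, about 8 in all and at most 12, crops included, and the job is handed in when it is done.

Besides the shell and the picture viewer there is one more tool, called after ">>>" as a command line: name --argument value ..., lists and objects as JSON in quotes. jog_arm: Moves the arm, as the interface text tells. Its arguments: {"type":"object","properties":{"targets":{"type":"string"},"grip_force":{"type":"number"}},"required":["targets"]}

```bash
ls; mkdir -p pics; python3 - <<'E'
from bench import arm
import cv2,numpy as np
s=arm.observe();print({k:np.round(v,3).tolist() for k,v in s.items()})
ims=[]
for c in("scene","side"):
    im=arm.snapshot(c);cv2.imwrite(f"pics/{c}0.png",im[:,:,::-1]);print(c,arm.camera_info(c))
print(arm.camera_info("wrist"))
E
```

```text
pics
{'clock': 0.0, 'joints': [1.246, 0.629, 0.038, 1.518, -0.027, 0.996, -0.02], 'qd': [-0.0, 0.0, 0.001, 0.0, -0.002, -0.0, 0.0], 'effort': [0.0, -54.972, 1.144, -18.663, -0.052, 0.024, 0.0], 'tool_pos': [0.166, -0.628, 0.175], 'tcp_rot': [-0.701, -0.092, 0.701, -0.091], 'force': [0.853, -0.076, -0.557], 'ft_torque': [-0.033, 0.018, -0.02], 'width': 0.094}
scene {'fx': 387.58261605927055, 'fy': 387.58261605927055, 'cx': 277.7435415794371, 'cy': 203.62536116749087, 'xyz': array([ 1.14301705, -0.15998068,  0.70311432]), 'attitude': array([ 0.71170584,  0.57561859, -0.25118547, -0.31471242])}
side {'fx': 499.9730556924026, 'fy': 499.9730556924026, 'cx': 279.04859960178123, 'cy': 215.6128528518604, 'xyz': array([0.39056067, 1.11271067, 0.79028976]), 'attitude': array([-0.05660304,  0.8696057 , -0.48964308,  0.02883885])}
{'fx': 299.386133621582, 'fy': 299.386133621582, 'cx': 282.31545151101153, 'cy': 209.40370565132292, 'xyz': array([ 0.24132878, -0.6070611 ,  0.38456675]), 'attitude': array([ 0.78502253, -0.6046355 , -0.08298745,  0.10615376])}
```

View both.

View pics/scene0.png

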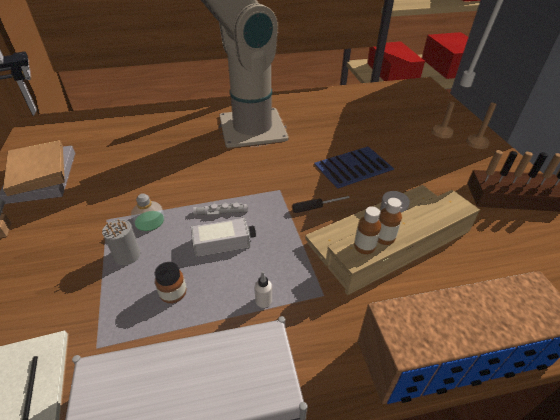

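View pics/side0.png

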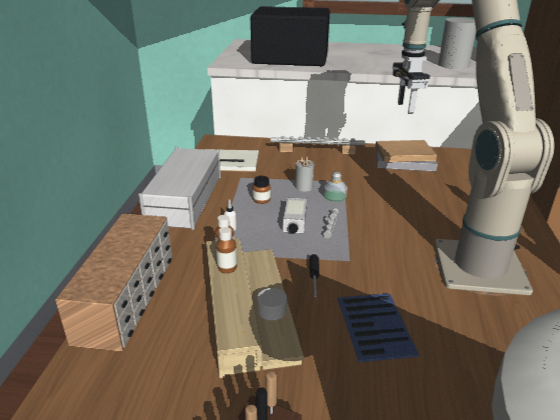

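```bash
cat > h.py <<'E'
import numpy as np, cv2
from bench import arm
from scipy.spatial.transform import Rotation as R
from scipy.optimize import least_squares
D=np.array([[np.cos(a),np.sin(a)] for a in np.arange(24)*2*np.pi/24])
def proj(P,ci):
    p=R.from_quat(ci["attitude"]).inv().apply(P-ci["xyz"])
    return np.c_[ci["fx"]*p[:,0]/p[:,2]+ci["cx"],ci["fy"]*p[:,1]/p[:,2]+ci["cy"]]
def ring(r,z):
    a=np.arange(32)*np.pi/16;return np.c_[r*np.cos(a),r*np.sin(a),0*a+z]
def cyl(*rz): return np.vstack([ring(r,z) for r,z in rz])
def box(x0,x1,y0,y1,z0,z1): return np.array([[x,y,z] for x in(x0,x1) for y in(y0,y1) for z in(z0,z1)],float)
capx=ring(.013,0)
# models: origin at foot, z up
M=dict(stand=np.vstack([box(-.085,0,-.19,.19,0,.03),box(0,.085,-.19,.19,0,.075)]),
 tin_center=np.vstack([box(-.065,.065,-.03,.03,0,.045),np.c_[capx[:,2]+.083,capx[:,0],capx[:,1]+.0225]]),
 jar_center=cyl((.029,0),(.029,.05),(.024,.056),(.024,.076),(.008,.085)),
 cup_center=cyl((.03,0),(.03,.09)),
 bottle_a_center=cyl((.023,0),(.023,.075),(.013,.106)),
 pad_tin_center=cyl((.033,0),(.033,.04)),
 lamp_center=cyl((.038,0),(.038,.035),(.017,.06),(.017,.087)),
 oiler_center=cyl((.0175,0),(.0175,.06)),
 foot_center=box(-.069,.069,-.015,.015,0,.025), screwdriver_grip=box(-.05,.11,-.0125,.0125,0,.025))
def sup(p): return (p@D.T).max(0)
def masks(cams,q):
    return {c:arm.regions_of(c,q) for c in cams}
def mpts(m):
    ys,xs=np.nonzero(m["pixels"]);return np.c_[xs,ys].astype(float)
def fit(model,obs,x0,yaw=False,keep=None):
    """obs: list of (mask pts, caminfo); x0=[x,y,z(,yaw)]"""
    def f(v):
        P=R.from_euler('z',v[3] if yaw else 0).apply(model)+v[:3]
        return np.concatenate([sup(proj(P,ci))-sup(p) for p,ci in obs])
    s=least_squares(f,x0,loss="soft_l1",x_scale=.02);return s.x,np.sqrt(np.mean(s.fun**2))
def ray(px,ci,z):
    d=R.from_quat(ci["attitude"]).apply([(px[0]-ci["cx"])/ci["fx"],(px[1]-ci["cy"])/ci["fy"],1.])
    return ci["xyz"]+d*(z-ci["xyz"][2])/d[2]
E
python3 - <<'E'
from h import *
cams=("scene","side");ci={}
for c in cams: arm.snapshot(c);ci[c]=arm.camera_info(c)
for q in M:
    ob=[];
    for c in cams:
        r=arm.regions_of(c,q)
        print(q,c,[(round(d["score"],2),np.round(d["bbox"]).tolist()) for d in r[:3]])
        if r and r[0]["score"]>.3: ob.append((mpts(r[0]),ci[c]))
    if not ob: continue
    g=ray(ob[0][0].mean(0),ob[0][1],.03); yw=q in("stand","tin_center","foot_center","screwdriver_grip")
    best=None
    for y in (np.arange(8)*np.pi/4 if yw else [0]):
        try:v,e=fit(M[q],ob,[g[0],g[1],0]+([y] if yw else []),yw)
        except Exception as ex: print(ex);continue
        if best is None or e<best[1]:best=(v,e)
    print("  ->",len(ob),np.round(best[0],4),round(best[1],2))
E
```

```text
stand scene [(0.58, [304.0, 185.0, 479.0, 293.0])]
stand side [(0.88, [206.0, 237.0, 304.0, 380.0])]
  -> 2 [ 5.662e-01  2.439e-01 -4.000e-04  3.049e-01] 1.61
tin_center scene [(0.81, [190.0, 219.0, 255.0, 258.0])]
tin_center side [(0.84, [283.0, 196.0, 310.0, 230.0])]
  -> 2 [ 0.5007 -0.1595 -0.0017  1.6075] 1.46
jar_center scene [(0.84, [154.0, 263.0, 186.0, 304.0])]
jar_center side [(0.62, [251.0, 172.0, 274.0, 202.0]), (0.22, [326.0, 210.0, 337.0, 237.0])]
  -> 2 [ 0.6201 -0.2755 -0.0013] 0.69
cup_center scene [(0.79, [103.0, 218.0, 141.0, 266.0])]
cup_center side [(0.79, [298.0, 160.0, 315.0, 184.0])]
  -> 2 [ 0.4931 -0.379  -0.0013] 0.76
bottle_a_center scene [(0.91, [353.0, 204.0, 383.0, 255.0]), (0.55, [133.0, 194.0, 163.0, 231.0])]
bottle_a_center side [(0.47, [216.0, 217.0, 237.0, 238.0])]
  -> 2 [0.6443 0.1394 0.0782] 6.5
pad_tin_center scene [(0.85, [381.0, 190.0, 411.0, 214.0])]
pad_tin_center side [(0.57, [259.0, 287.0, 288.0, 322.0])]
  -> 2 [0.5078 0.2767 0.0306] 2.38
lamp_center scene [(0.88, [130.0, 196.0, 163.0, 226.0]), (0.58, [103.0, 218.0, 138.0, 262.0])]
lamp_center side [(0.8, [324.0, 172.0, 346.0, 202.0]), (0.65, [309.0, 253.0, 322.0, 296.0])]
  -> 2 [ 0.386  -0.3316 -0.0062] 1.56
oiler_center scene [(0.29, [376.0, 191.0, 406.0, 211.0])]
oiler_center side [(0.44, [224.0, 203.0, 239.0, 232.0])]
  -> 1 [ 0.6686 -0.0548  0.0355] 2.1
foot_center scene [(0.7, [191.0, 201.0, 249.0, 216.0])]
foot_center side [(0.55, [322.0, 208.0, 341.0, 240.0])]
  -> 2 [ 3.9200e-01 -1.4970e-01 -4.5000e-03  4.6026e+00] 2.93
screwdriver_grip scene [(0.66, [157.0, 262.0, 185.0, 304.0]), (0.62, [293.0, 200.0, 342.0, 214.0])]
screwdriver_grip side [(0.8, [310.0, 252.0, 320.0, 297.0])]
  -> 2 [ 0.4226 -0.3179 -0.2853  1.5547] 11.14
```

```bash
cat >> h.py <<'E'
def to(xyz,jaw=None):
    """turn (rad) about tool x to bring the jaws to world angle jaw (mod pi), then shift in cm in the turned tool axes"""
    s=arm.observe();r=R.from_quat(s["tcp_rot"]);y=r.as_matrix()[:,1];a=np.arctan2(y[1],y[0]);t=0
    if jaw is not None:
        t=-(((jaw-a)+np.pi/2)%np.pi-np.pi/2)   # tool x down
    r2=r*R.from_euler('x',t)
    print("t%.2f tcp"%s["clock"],np.round(s["tool_pos"],4),"jaw",round(a,3),"j",np.round(s["joints"],2),"w",round(float(s["width"]),4),"F",np.round(s["force"],1))
    print("tilt",np.round(r.as_matrix()[:,0],3),"turn",round(t,3),"(other %.3f)"%(t-np.sign(t)*np.pi),"shift cm",np.round(r2.inv().apply(np.array(xyz)-s["tool_pos"])*100,2))
    return r2.as_matrix()
SX=np.array([.5662,.2439]);SA=.305
def st(x,y,z=0): return np.r_[SX+R.from_euler('z',SA).as_matrix()[:2,:2]@[x,y],z]
E
python3 - <<'E'
from h import *
print(to([.499,-.115,.15],3.178))
ci=arm.camera_info("wrist");s=arm.observe();r=R.from_quat(s["tcp_rot"])
print("cam in tool",r.inv().apply(ci["xyz"]-s["tool_pos"]),(r.inv()*R.from_quat(ci["attitude"])).as_matrix().round(2))
E
```

```text
t1.20 tcp [ 0.1664 -0.6283  0.1755] jaw -1.312 j [ 1.25  0.63  0.04  1.52 -0.03  1.   -0.02] w 0.0936 F [ 0.3  0.3 -0.1]
tilt [ 0.  0. -1.] turn -1.348 (other 1.793) shift cm [  2.55  35.11 -50.09]
[[ 2.40285686e-05  9.99337325e-01  3.63993040e-02]
 [ 2.32767609e-05  3.63993035e-02 -9.99337326e-01]
 [-9.99999999e-01  2.48599034e-05 -2.23867128e-05]]
cam in tool [-0.20988194 -0.00109685 -0.07791165] [[ 0.   -0.27  0.96]
 [ 1.   -0.   -0.  ]
 [ 0.    0.96  0.27]]
```

>>> jog_arm --targets "0 0 0 -0.168 -1;0 0 0 -0.168 -1;0 0 0 -0.168 -1;0 0 0 -0.168 -1;0 0 0 -0.168 -1;0 0 0 -0.168 -1;0 0 0 -0.168 -1;0 0 0 -0.168 -1;0 2 -3 0 -1;0 3 -4.2 0 -1" --grip_force 6

```text
clock: 2.45
tool_pos: [0.2133, -0.555, 0.1751]
tcp_rot: [0.493, 0.507, -0.493, 0.507]
force: [1.8, -0.7, 0.4]
width: 0.0937
```

>>> jog_arm --targets "0 3 -4.3 0 -1;0 3 -4.3 0 -1;0 3 -4.3 0 -1;0 3 -4.3 0 -1;0 3 -4.3 0 -1;0 3 -4.3 0 -1;0 3 -4.3 0 -1;0 3 -4.3 0 -1;0 3 -4.3 0 -1;0 3 -4.3 0 -1"

```text
clock: 3.7
tool_pos: [0.5011, -0.1142, 0.1757]
tcp_rot: [0.492, 0.508, -0.492, 0.508]
force: [0.4, -0.4, 0.6]
width: 0.0939
```

```bash
python3 - <<'E'
from h import *
ci=arm.camera_info("wrist");im=arm.snapshot("wrist");cv2.imwrite("pics/w1.png",im[:,:,::-1])
q="tin_center";r=arm.regions_of("wrist",q)
print([(round(d["score"],2),np.round(d["bbox"]).tolist()) for d in r[:3]])
v,e=fit(M[q],[(mpts(r[0]),ci)],[.5007,-.1595,0,1.6075],True);print("wrist only",v,e)
to(np.r_[v[:2]+.043*np.array([np.cos(v[3]),np.sin(v[3])]),.004],v[3]+np.pi/2)
E
```

```text
[(0.75, [255.0, 161.0, 315.0, 282.0])]
wrist only [ 0.50381647 -0.16001805 -0.00536328  1.59267409] 0.2962920315893852
t3.80 tcp [ 0.5039 -0.1086  0.1761] jaw 0.041 j [ 0.44  0.46 -0.4   1.88  0.23  0.84 -0.03] w 0.0938 F [0.  0.1 0.6]
tilt [ 0.004  0.004 -1.   ] turn 0.02 (other -3.122) shift cm [17.21 -0.19  0.89]
```

View pics/w1.png

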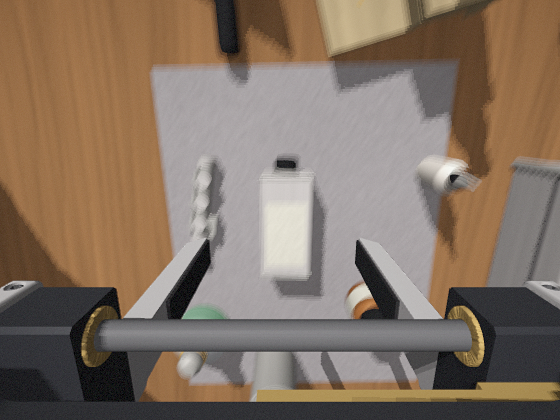

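>>> jog_arm --targets "0 -0.15 0.2 0.03 -0.8;2.5 0 0 0 -0.8;3 0 0 0 -0.8;3 0 0 0 -0.8;3 0 0 0 -0.8;3 0 0 0 -0.8;1.7 0 0 0 -0.8;0.9 0 0 0 -0.8;0 0 0 0 -0.8;0 0 0 0 -0.8" --grip_force 6

```text
clock: 5.05
tool_pos: [0.4992, -0.1181, 0.0052]
tcp_rot: [0.5, 0.5, -0.5, 0.501]
force: [1.5, -0.8, -1.2]
width: 0.0842
```

>>> jog_arm --targets "0 0 0 0 0;0 0 0 0 0.5;0 0 0 0 1;0 0 0 0 1;0 0 0 0 1;0 0 0 0 1;-0.2 0 0 0 1;-1 0 0.1 0 1;-1 0 0.2 0 1;-1 0 0.3 0 1"

```text
clock: 6.3
tool_pos: [0.4984, -0.1238, 0.0372]
tcp_rot: [0.499, 0.501, -0.5, 0.5]
force: [0.8, -0.2, -2.8]
width: 0.0599
```

```bash
python3 - <<'E'
from h import *
im=arm.snapshot("wrist");im2=arm.snapshot("side")
cv2.imwrite("pics/g1.png",np.hstack([cv2.resize(im,(400,300)),cv2.resize(im2[130:280,190:390],(400,300))])[:,:,::-1])
to([.5,-.1,.1])
E
```

```text
t6.40 tcp [ 0.4992 -0.1242  0.0377] jaw 0.001 j [ 0.38  0.66 -0.28  2.01  0.35  0.52 -0.16] w 0.0601 F [-0.3 -0.  -0.6]
tilt [ 0.002 -0.001 -1.   ] turn 0 (other 0.000) shift cm [-6.23  0.09 -2.42]
```

View pics/g1.png

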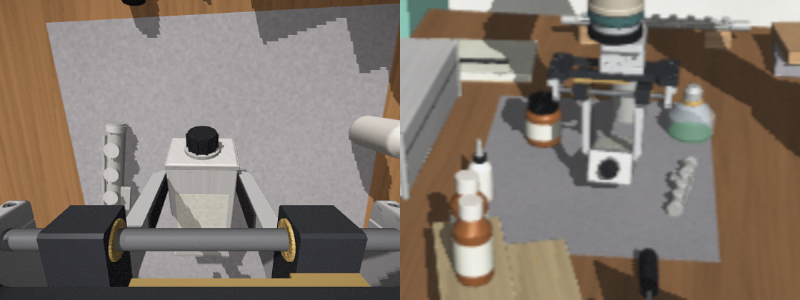

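>>> jog_arm --targets "-1.4 0 1 0 1;-1.3 0 1.1 0 1;-1.2 0 1.6 0 1;-1.2 0 1.8 0 1;-0.8 0 2 0 1;-0.5 0 2 0 1;-0.2 0 1.5 0 1;0 0 1.5 0 1;0 0 0 0 1;0 0 0 0 1"

```text
clock: 7.65
tool_pos: [0.4989, -0.2475, 0.1022]
tcp_rot: [0.499, 0.501, -0.499, 0.5]
force: [0.8, -0.3, -2.5]
width: 0.0598
```

```bash
python3 - <<'E'
from h import *
im=arm.snapshot("wrist");im2=arm.snapshot("side")
cv2.imwrite("pics/g2.png",np.hstack([cv2.resize(im,(400,300)),cv2.resize(im2[90:240,220:420],(400,300))])[:,:,::-1])
to([.5,-.1,.1])
E
```

```text
t7.75 tcp [ 0.499  -0.2473  0.1024] jaw 0.003 j [ 0.65  0.61 -0.36  1.85  0.31  0.74  0.12] w 0.0598 F [-1.1  0.4 -2.4]
tilt [-0.     0.001 -1.   ] turn 0 (other 0.000) shift cm [  0.25   0.15 -14.73]
```

View pics/g2.png

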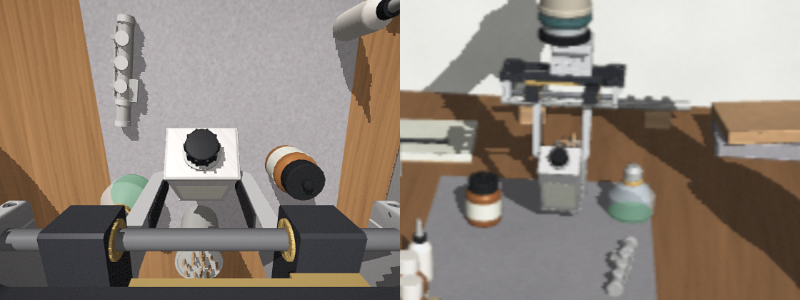

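>>> jog_arm --targets "0 0 0 0 1;0 0 0 0 1;0 0 0 0 1;0.4 0 0 0 1;0.3 0 0.3 0 1;0 0 0.6 0 1;0 0 0.7 0 1;0 0 0.7 0 1;0 0 0.7 0 1;0 0 0 0 1" --grip_force 4

```text
clock: 9.0
tool_pos: [0.4989, -0.2794, 0.0954]
tcp_rot: [0.5, 0.5, -0.5, 0.5]
force: [-0.5, 0.2, -2.6]
width: 0.0598
```

```bash
python3 - <<'E'
from h import *
Mt=M["tin_center"]-[0,0,.0225]
def tinfit(pos0,th0,psi):
    ob=[]
    for c in("wrist","side","scene"):
        ci=arm.camera_info(c);im=arm.snapshot(c)
        r=arm.regions_of(c,"tin_center")
        print(c,[(round(d["score"],2),np.round(d["bbox"]).tolist()) for d in r[:2]])
        if r and c!="side" and c!="scene": ob.append((r[0],ci))
    return ob
s=arm.observe()
ims=[arm.snapshot(c) for c in("wrist","side")]
to([.5,-.1,.1])
cv2.imwrite("pics/g3.png",np.hstack([cv2.resize(ims[0],(400,300)),cv2.resize(ims[1][90:240,220:420],(400,300))])[:,:,::-1])
# predicted wrist view of cap for given tilt: cap top circle centre & body top corners
ci=arm.camera_info("wrist");g=s["tool_pos"]+[0,0,.019]
for th in (60,70,80,90):
    t=np.radians(th);ax=np.array([0,np.cos(t),np.sin(t)]);nz=np.array([0,-np.sin(t),np.cos(t)])
    P=np.array([g+ax*.033,g+ax*.015+nz*.0225,g+ax*.015-nz*.0225])
    print(th,(proj(P,ci)*[400/560,300/420]).round(0).tolist(),"edge z",round(float((g-ax*.115-nz*.0225)[2]),4))
E
```

```text
t9.10 tcp [ 0.499  -0.2783  0.0955] jaw 0.002 j [ 0.69  0.64 -0.36  1.81  0.31  0.75  0.17] w 0.0601 F [-0.4 -0.1 -1.4]
tilt [ 0.  0. -1.] turn 0 (other 0.000) shift cm [ -0.45   0.13 -17.83]
60 [[202.0, 172.0], [202.0, 201.0], [202.0, 150.0]] edge z 0.0036
70 [[202.0, 179.0], [202.0, 203.0], [202.0, 152.0]] edge z -0.0013
80 [[202.0, 186.0], [202.0, 205.0], [202.0, 155.0]] edge z -0.0027
90 [[202.0, 193.0], [202.0, 206.0], [202.0, 159.0]] edge z -0.0006
```

View pics/g3.png

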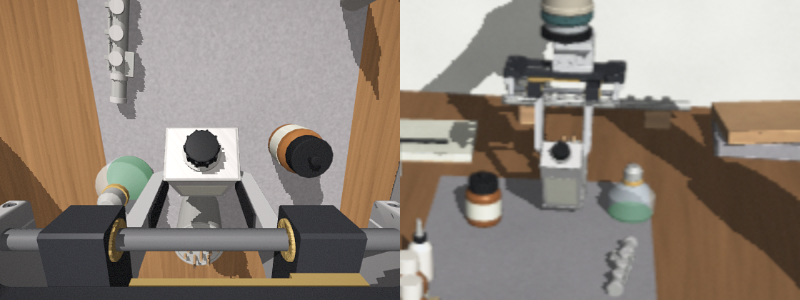

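```bash
python3 - <<'E'
from h import *
s=arm.observe();ci=arm.camera_info("wrist")
ob=np.array([[166,128],[237,128],[164,181],[242,181],[202,146]])*1.4
def f(v):
    t=v[3];ax=np.array([0,np.cos(t),np.sin(t)]);nz=np.array([0,-np.sin(t),np.cos(t)]);X=np.array([1.,0,0]);c=v[:3]
    P=np.array([c-X*.03-nz*.0225,c+X*.03-nz*.0225,c-X*.03+nz*.0225,c+X*.03+nz*.0225,c+ax*.018])
    return (proj(P,ci)-ob).ravel()
for t0 in(.8,1.2,1.6):
    r=least_squares(f,[.5,-.26,.13,t0]);t=r.x[3];ax=np.array([0,np.cos(t),np.sin(t)])
    nz=np.array([0,-np.sin(t),np.cos(t)])
    print("top face centre",r.x[:3].round(4),"theta",np.degrees(t).round(1),"rms",r.fun.std().round(2),"bottom edges z",(r.x[:3]-.13*ax-.0225*nz)[2],(r.x[:3]-.13*ax+.0225*nz)[2],"grasp",(s["tool_pos"]+[0,0,.019]).round(4), "jaw cam",ci["xyz"].round(3))
E
```

```text
top face centre [ 0.4992 -0.2486  0.1398] theta 55.5 rms 0.7 bottom edges z 0.019840846737802002 0.045301658448996675 grasp [ 0.499  -0.2783  0.1145] jaw cam [ 0.499 -0.2    0.305]
top face centre [ 0.4992 -0.2486  0.1398] theta 55.5 rms 0.7 bottom edges z 0.019840848143042246 0.04530166060502613 grasp [ 0.499  -0.2783  0.1145] jaw cam [ 0.499 -0.2    0.305]
top face centre [ 0.4992 -0.2486  0.1398] theta 55.5 rms 0.7 bottom edges z 0.019840848787295973 0.04530166158651666 grasp [ 0.499  -0.2783  0.1145] jaw cam [ 0.499 -0.2    0.305]
```

>>> jog_arm --targets "0 0 -1.5 0 1;0 0 -2.5 0 1;0 0 -2.5 0 1;0 0 -2.5 0 1;0 0 -1 0 1;0 0 0 0 1;0.7 0 0 0 1;0.7 0 0 0 1;0.6 0 0 0 1;0 0 0 0 1" --grip_force 4

```text
clock: 10.35
tool_pos: [0.4988, -0.1788, 0.0751]
tcp_rot: [0.5, 0.5, -0.5, 0.5]
force: [-0.1, -0.2, -1.2]
width: 0.0596
```

>>> jog_arm --targets "-0.1 0 0.8 0 1;-0.2 0 0.8 0 1;-0.1 0 0.8 0 1;-0.1 0 0.8 0 1;0 0 0.8 0 1;0 0 0.8 0 1;0.1 0 0.8 0 1;0.1 0 0.8 0 1;0 0 0 0 1;0 0 0 0 1"

```text
clock: 11.6
tool_pos: [0.4989, -0.2421, 0.0784]
tcp_rot: [0.5, 0.501, -0.499, 0.5]
force: [-0.4, 0.4, -2.6]
width: 0.06
```

```bash
python3 - <<'E'
from h import *
ims=[arm.snapshot(c) for c in("wrist","side")]
to([.5,-.1,.1])
cv2.imwrite("pics/g4.png",np.hstack([cv2.resize(ims[0],(400,300)),cv2.resize(ims[1][120:270,200:400],(400,300))])[:,:,::-1])
E
```

```text
t11.70 tcp [ 0.499  -0.242   0.0785] jaw 0.003 j [ 0.63  0.64 -0.35  1.87  0.33  0.68  0.09] w 0.0594 F [ 0.3  0.1 -2.1]
tilt [ 0.  0. -1.] turn 0 (other 0.000) shift cm [ -2.14   0.13 -14.2 ]
```

View pics/g4.png

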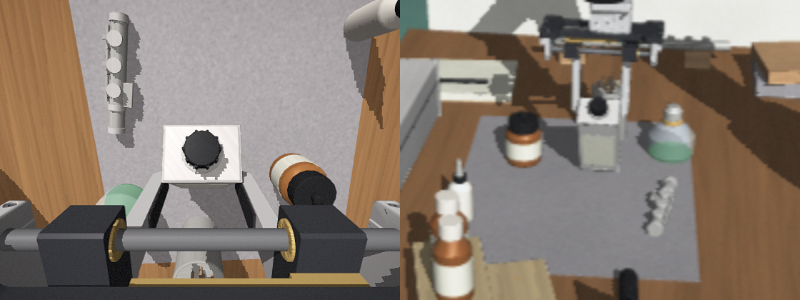

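```bash
cat >> h.py <<'E'
def tilt(ob):
    """tin top corners BL,BR,FL,FR, cap-top centre in 400x300 wrist picture -> state in tool frame"""
    s=arm.observe();ci=arm.camera_info("wrist");ob=np.array(ob)*1.4;r=R.from_quat(s["tcp_rot"]).as_matrix()
    h=-r[:,2];X=r[:,1];g=s["tool_pos"]+[0,0,.019];U=np.array([0,0,1.])
    def f(v):
        t=v[2];ax=h*np.cos(t)+U*np.sin(t);nz=-h*np.sin(t)+U*np.cos(t);c=g+h*v[0]+U*v[1]+X*v[3]
        return (proj(np.array([c-X*.03-nz*.0225,c+X*.03-nz*.0225,c-X*.03+nz*.0225,c+X*.03+nz*.0225,c+ax*.018]),ci)-ob).ravel()
    q=least_squares(f,[.01,.03,1.2,0]);a,b,t,_=q.x
    ez=lambda k:(g[2]+b-.13*np.sin(t)+k*.0225*np.cos(t))
    print("top centre ahead/up of grasp",np.round(q.x[[0,1,3]],4),"theta",np.degrees(t).round(1),"rms",q.fun.std().round(2),"lower/upper bottom edge z",ez(-1).round(4),ez(1).round(4))
E
python3 - <<'E'
from h import *
tilt([[164,125],[239,125],[162,183],[242,183],[202,150]])
E
```

```text
top centre ahead/up of grasp [ 0.0319  0.0325 -0.    ] theta 65.5 rms 0.47 lower/upper bottom edge z 0.0024 0.0211
```

>>> jog_arm --targets "-0.3 0 -1 0 1;0 0 -2 0 1;0 0 -2 0 1;0.3 0 0 0 1;0.4 0 0 0 1;0.1 0 0.7 0 1;0 0 0.8 0 1;0 0 0.8 0 1;0 0 0.8 0 1;0 0 0.8 0 1" --grip_force 4

```text
clock: 12.95
tool_pos: [0.4986, -0.2324, 0.0732]
tcp_rot: [0.5, 0.5, -0.5, 0.5]
force: [1.0, 0.4, -2.7]
width: 0.0599
```

>>> jog_arm --targets "0 0 0.8 0 1;0 0 0.8 0 1;0 0 0 0 1;0.2 0 0 0 1;0.2 0 0 0 1;0 0 0 0 1;0 0 0 0 1;0 0 0 0 1;0 0 0 0 1;0 0 0 0 1"

```text
clock: 14.2
tool_pos: [0.4992, -0.2476, 0.0702]
tcp_rot: [0.499, 0.5, -0.5, 0.501]
force: [-1.3, -1.1, 5.6]
width: 0.0598
```

```bash
python3 - <<'E'
from h import *
ims=[arm.snapshot(c) for c in("wrist","side")]
to([.5,-.1,.1])
cv2.imwrite("pics/g5.png",np.hstack([cv2.resize(ims[0],(400,300)),cv2.resize(ims[1][120:270,200:400],(400,300))])[:,:,::-1])
E
```

```text
t14.30 tcp [ 0.4991 -0.2477  0.0702] jaw 0.002 j [ 0.63  0.66 -0.34  1.87  0.34  0.67  0.09] w 0.0597 F [-1.8 -1.8  6. ]
tilt [ 0.    -0.001 -1.   ] turn 0 (other 0.000) shift cm [ -2.99   0.12 -14.76]
```

View pics/g5.png

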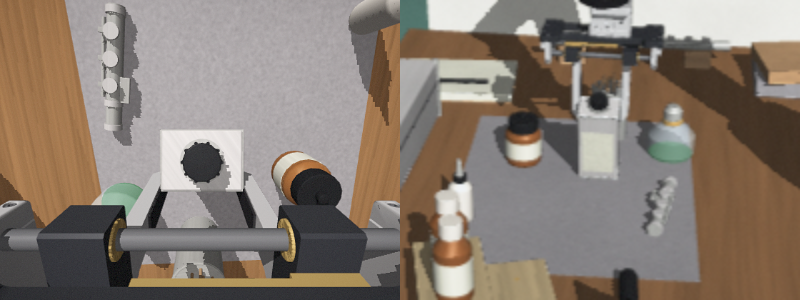

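```bash
python3 - <<'E'
from h import *
tilt([[161,129],[242,129],[160,191],[246,191],[202,163]])
E
```

```text
top centre ahead/up of grasp [0.0303 0.0444 0.0002] theta 75.2 rms 1.43 lower/upper bottom edge z 0.0021 0.0136
```

>>> jog_arm --targets "0.1 0 0.4 0 1;0.1 0 0.4 0 1;0.1 0 0.4 0 1;0.1 0 0.4 0 1;0.1 0 0.4 0 1;0.1 0 0.3 0 1;0.1 0 0.2 0 1;0 0 0 0 1;0 0 0 0 1;0 0 0 0 1" --grip_force 4

```text
clock: 15.55
tool_pos: [0.499, -0.2724, 0.0624]
tcp_rot: [0.499, 0.501, -0.499, 0.501]
force: [-0.6, -1.3, -0.3]
width: 0.0599
```

```bash
python3 - <<'E'
from h import *
im=arm.snapshot("wrist");to([.5,-.1,.1])
cv2.imwrite("pics/g6.png",im[:,:,::-1])
r=arm.regions_of("wrist","tin_center");print([(d["score"],d["bbox"]) for d in r[:2]])
g=cv2.cvtColor(im,cv2.COLOR_RGB2GRAY).astype(int)
col=g[:,240:250].mean(1);row=g[192,:]
print("col(x245) rows150-300",[int(col[i]) for i in range(150,300,3)])
cap=(g[:,:]<75);n,l,st_,c=cv2.connectedComponentsWithStats(cap[150:285,215:350].astype(np.uint8))
print([(st_[i][:5].tolist(),c[i].round(1).tolist()) for i in range(1,n) if st_[i][4]>400])
E
```

```text
t15.60 tcp [ 0.499  -0.2724  0.0624] jaw 0.002 j [ 0.67  0.68 -0.34  1.85  0.34  0.67  0.13] w 0.0601 F [-0.2 -1.1  0.1]
tilt [ 0.  0. -1.] turn 0 (other 0.000) shift cm [ -3.76   0.13 -17.24]
[(0.76, [219.6, 165.7, 347.2, 283.3]), (0.41, [383.6, 187.8, 494.5, 280.5])]
col(x245) rows150-300 [177, 173, 175, 176, 176, 177, 178, 182, 188, 199, 205, 210, 195, 195, 163, 242, 212, 213, 213, 212, 211, 211, 212, 213, 215, 215, 214, 213, 212, 211, 212, 212, 212, 212, 211, 211, 210, 210, 211, 211, 210, 210, 180, 168, 170, 170, 167, 171, 171, 175]
[([37, 64, 62, 63, 2893], [67.3, 95.7])]
```

```bash
python3 - <<'E'
from h import *
im=cv2.imread("pics/g6.png",0).astype(int)
for r in (198,272): 
    print(r,[int(x) for x in im[r,205:245:2]],[int(x) for x in im[r,325:365:2]])
tilt([[159,138],[244,138],[158,197],[248,197],[201.6,175.5]])
E
```

```text
198 [173, 174, 178, 175, 174, 173, 176, 176, 185, 214, 217, 215, 213, 212, 208, 209, 213, 213, 212, 209] [214, 212, 212, 212, 209, 213, 208, 207, 179, 173, 136, 166, 167, 164, 167, 171, 166, 162, 166, 171]
272 [195, 195, 197, 195, 196, 197, 191, 68, 48, 15, 83, 128, 153, 212, 213, 212, 214, 212, 211, 208] [154, 212, 212, 214, 213, 214, 198, 155, 25, 35, 54, 176, 195, 197, 195, 196, 193, 195, 193, 196]
top centre ahead/up of grasp [0.0258 0.0489 0.0001] theta 83.4 rms 2.75 lower/upper bottom edge z -0.0014 0.0038
```

>>> jog_arm --targets "0 0 0 0 0.1;0 0 0 0 -0.1;0 0 0 0 -0.2;0 0 0 0 -0.4;0 0 0 0 -0.6;0 0 0 0 -0.6;-2 0 0 0 -0.8;-4 0 0 0 -0.8;-4 0 0 0 -0.8;0 0 0 0 -0.8"

```text
clock: 16.9
tool_pos: [0.5013, -0.2733, 0.1655]
tcp_rot: [0.5, 0.498, -0.499, 0.503]
force: [0.3, 0.6, -1.4]
width: 0.0844
```

```bash
cat >> h.py <<'E'
M["tinup"]=np.vstack([box(-.0225,.0225,-.03,.03,0,.13),cyl((.013,.13),(.013,.148))])  # x = thickness
E
python3 - <<'E'
from h import *
ob=[]
ci=arm.camera_info("wrist");im=arm.snapshot("wrist");cv2.imwrite("pics/g7.png",im[:,:,::-1])
for c in("wrist","side","scene"):
    if c!="wrist": ci=arm.camera_info(c);arm.snapshot(c)
    r=arm.regions_of(c,"tin_center");print(c,[(round(d["score"],2),np.round(d["bbox"]).tolist()) for d in r[:2]])
    if r: ob.append((mpts(r[0]),ci)); v,e=fit(M["tinup"],ob[-1:],[.499,-.262,0,np.pi/2],True);print(c,v.round(4),e)
v,e=fit(M["tinup"],ob,[.499,-.262,0,np.pi/2],True);print(v.round(4),e)
to([v[0],v[1],.09],v[3]+np.pi/2)
E
```

```text
wrist [(0.61, [240.0, 155.0, 321.0, 224.0])]
wrist [ 4.9920e-01 -2.5100e-01 -5.0000e-04  1.5766e+00] 0.5285393439610703
side [(0.59, [286.0, 161.0, 314.0, 209.0]), (0.44, [325.0, 171.0, 347.0, 200.0])]
side [ 0.4984 -0.3023 -0.0276  1.5641] 0.32617197312086627
scene [(0.58, [159.0, 196.0, 191.0, 260.0])]
scene [ 0.4678 -0.2568 -0.0303  1.5752] 0.4984884106092299
[ 4.9890e-01 -2.5110e-01 -6.0000e-04  1.5593e+00] 1.10309034945237
t17.20 tcp [ 0.4982 -0.2721  0.1612] jaw 0.002 j [ 0.71  0.55 -0.4   1.76  0.27  0.89  0.2 ] w 0.0845 F [-0.   1.1 -0.2]
tilt [-0.002  0.001 -1.   ] turn 0.014 (other -3.128) shift cm [ 7.13  0.06 -2.09]
```

View pics/g7.png

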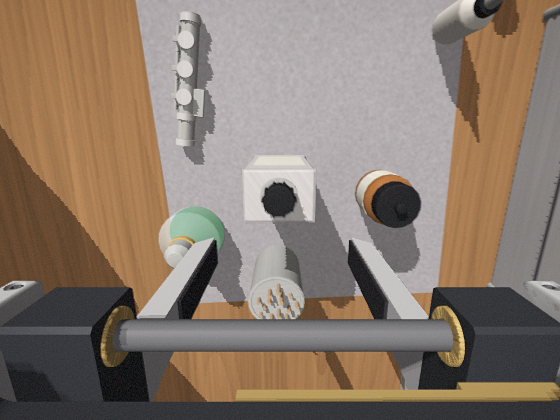

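>>> jog_arm --targets "0 0 -1 0.01 -0.8;0 0 -1.1 0 -0.8;2 0 0 0 -0.8;2.5 0 0 0 -0.8;2 0 0 0 -0.8;1 0 0 0 -0.8;0 0 0 0 -0.4;0 0 0 0 0;0 0 0 0 0.5;0 0 0 0 1" --grip_force 25

```text
clock: 18.45
tool_pos: [0.4996, -0.2517, 0.0883]
tcp_rot: [0.502, 0.497, -0.502, 0.498]
force: [-0.6, 0.0, 3.8]
width: 0.0597
```

>>> jog_arm --targets "0 0 0 0 1;0 0 0 0 1;-0.5 0 0 0 1;-2 0 0 0 1;-4 0 0 0 1;-4.5 0 0 0 1;-4.5 0 0 0 1;-4 0 0 0 1;-2 0 0 0 1;0 0 0 0 1"

```text
clock: 19.7
tool_pos: [0.4996, -0.2516, 0.3035]
tcp_rot: [0.502, 0.497, -0.502, 0.499]
force: [-0.0, 0.2, -3.1]
width: 0.0593
```

```bash
python3 - <<'E'
from h import *
# refine bottles/pad tin in stand frame
ci=arm.camera_info("scene");arm.snapshot("scene")
for q,zf in(("bottle_a_center",.075),("pad_tin_center",.03)):
    for d in arm.regions_of("scene",q)[:3]:
        b=d["bbox"];P=mpts(d)
        f=lambda v:sup(proj(M[q]+[v[0],v[1],zf],ci))-sup(P)
        r=least_squares(f,st(.04,0)[:2],loss="soft_l1",x_scale=.02).x
        print(q,round(d["score"],2),np.round(b),r.round(3),"stand",(R.from_euler('z',-SA).as_matrix()[:2,:2]@(r-SX)).round(3))
p=st(.043,.035,.30);print(p);to(p,SA+np.pi/2)
E
```

```text
bottle_a_center 0.89 [354. 206. 382. 255.] [0.644 0.14 ] stand [ 0.043 -0.122]
[0.59670516 0.29019725 0.3       ]
t19.85 tcp [ 0.498  -0.2512  0.3009] jaw -0.008 j [ 0.72  0.4  -0.44  1.58  0.18  1.2   0.23] w 0.0597 F [ 0.1  0.1 -2.2]
tilt [-0.003  0.001 -1.   ] turn 1.258 (other -1.884) shift cm [  0.13 -48.68 -25.68]
```

>>> jog_arm --targets "0 0 0 0.1 1;0 0 0 0.18 1;0 0 0 0.18 1;0 0 0 0.18 1;0 0 0 0.18 1;0 0 0 0.18 1;0 0 0 0.18 1;0 -2 -1 0.078 1;0 -3.5 -1.9 0 1;0 -4.5 -2.4 0 1"

```text
clock: 21.1
tool_pos: [0.517, -0.1398, 0.3008]
tcp_rot: [-0.698, -0.107, 0.7, -0.106]
force: [0.4, -0.1, -2.9]
width: 0.0599
```

>>> jog_arm --targets "0 -4.8 -2.5 0 1;0 -4.8 -2.5 0 1;0 -4.8 -2.5 0 1;0 -4.8 -2.5 0 1;0 -4.8 -2.5 0 1;0 -4.8 -2.5 0 1;0 -4 -2.2 0 1;0 -3.5 -1.8 0 1;0 -2 -1.2 0 1;0 0 0 0 1"

```text
clock: 22.35
tool_pos: [0.5942, 0.288, 0.3001]
tcp_rot: [-0.697, -0.109, 0.7, -0.109]
force: [-0.4, -0.3, -3.1]
width: 0.06
```

```bash
python3 - <<'E'
from h import *
ci=arm.camera_info("wrist");im=arm.snapshot("wrist");cv2.imwrite("pics/p1.png",im[:,:,::-1])
for q in("tin_center","stand","bottle_a_center","pad_tin_center"):
    for d in arm.regions_of("wrist",q)[:2]: print(q,round(d["score"],2),np.round(d["bbox"]).tolist())
p=st(.043,.035,.162);print(p);to(p,SA+np.pi/2)
for nm,y0,y1,x0,x1,z in(("rear",-.19,.19,0,.085,.075),("front",-.19,.19,-.085,0,.03)):
    print(nm,proj(np.array([st(x,y,z) for x in(x0,x1) for y in(y0,y1)]),ci).round(0).tolist())
E
```

```text
tin_center 0.81 [229.0, 184.0, 338.0, 298.0]
stand 0.72 [172.0, 145.0, 441.0, 247.0]
bottle_a_center 0.95 [377.0, 168.0, 432.0, 205.0]
[0.59670516 0.29019725 0.162     ]
t22.60 tcp [0.5958 0.2841 0.3023] jaw -1.268 j [-0.33  0.56 -0.28  1.29  0.15  1.31 -1.88] w 0.0599 F [-0.6 -0.4 -2.1]
tilt [-0.    -0.001 -1.   ] turn -0.002 (other 3.139) shift cm [14.03 -0.57 -0.27]
rear [[432.0, 208.0], [179.0, 207.0], [440.0, 150.0], [174.0, 150.0]]
front [[413.0, 248.0], [192.0, 248.0], [419.0, 200.0], [188.0, 200.0]]
```

View pics/p1.png

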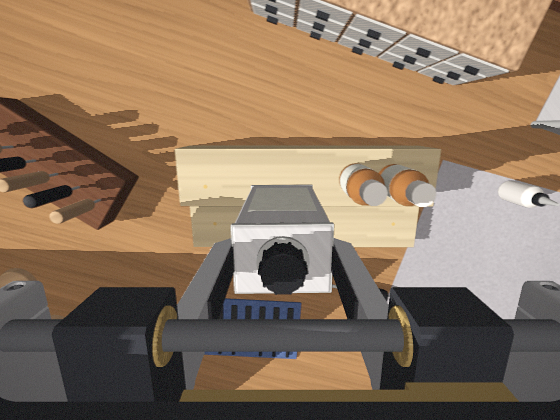

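>>> jog_arm --targets "0 -0.3 -0.2 0 1;2 0 0 0 1;3 0 0 0 1;3 0 0 0 1;2.5 0 0 0 1;1.5 0 0 0 1;0.8 0 0 0 1;0.5 0 0 0 1;0 0 0 0 1;0 0 0 0 1"

```text
clock: 23.85
tool_pos: [0.5971, 0.2898, 0.1703]
tcp_rot: [0.699, 0.107, -0.698, 0.107]
force: [-0.5, 0.5, -1.3]
width: 0.0598
```

>>> jog_arm --targets "0.2 0 0 0 1;0.15 0 0 0 1;0.15 0 0 0 1;0.1 0 0 0 1;0 0 0 0 1;0 0 0 0 1;0 0 0 0 1;0 0 0 0 1;0 0 0 0 1;0 0 0 0 1"

```text
clock: 25.1
tool_pos: [0.5967, 0.2894, 0.1635]
tcp_rot: [0.699, 0.107, -0.699, 0.107]
force: [0.2, 0.9, -2.8]
width: 0.0598
```

```bash
python3 - <<'E'
from h import *
for i in range(2):
    to(st(.043,.035,.162),SA+np.pi/2);arm.snapshot("wrist")
E
```

```text
t25.10 tcp [0.5967 0.2894 0.1635] jaw -1.266 j [-0.34  0.67 -0.26  1.48  0.19  1.01 -1.92] w 0.0598 F [ 0.2  0.9 -2.8]
tilt [ 0.  0. -1.] turn -0.0 (other 3.141) shift cm [ 0.15 -0.07 -0.02]
t25.15 tcp [0.5967 0.2895 0.1635] jaw -1.266 j [-0.34  0.67 -0.26  1.48  0.19  1.01 -1.92] w 0.0592 F [-0.6  0.2 -2.9]
tilt [ 0.  0. -1.] turn -0.0 (other 3.141) shift cm [ 0.15 -0.07 -0.02]
```

Still carrying the weight; lower in 1 mm steps.

>>> jog_arm --targets "0.1 0 0 0 1;0.1 0 0 0 1;0.05 0 0 0 1;0 0 0 0 1;0 0 0 0 1;0 0 0 0 1;0 0 0 0 1;0 0 0 0 1;0 0 0 0 1;0 0 0 0 1"

```text
clock: 26.45
tool_pos: [0.5974, 0.2898, 0.1633]
tcp_rot: [0.7, 0.107, -0.698, 0.107]
force: [-3.2, -1.5, 9.2]
width: 0.0598
```

>>> jog_arm --targets "-0.05 0 0 0 0.2;0 0 0 0 -0.2;0 0 0 0 -0.5;0 0 0 0 -0.8;0 0 0 0 -0.8;-1.5 0 0 0 -0.8;-3 0 0 0 -0.8;-4 0 0 0 -0.8;-4 0 0 0 -0.8;-2 0 0 0 -0.8"

```text
clock: 27.7
tool_pos: [0.5976, 0.2903, 0.3104]
tcp_rot: [0.701, 0.108, -0.697, 0.107]
force: [0.8, 0.1, -0.7]
width: 0.0851
```

```bash
python3 - <<'E'
from h import *
ci=arm.camera_info("wrist");im=arm.snapshot("wrist");cv2.imwrite("pics/p2.png",im[:,:,::-1])
d=arm.regions_of("wrist","tin_center")[0];print(d["score"],d["bbox"])
v,e=fit(M["tinup"],[(mpts(d),ci)],np.r_[st(.043,.035,.075),SA],True)
print("tin",v.round(4),e,"stand",(R.from_euler('z',-SA).as_matrix()[:2,:2]@(v[:2]-SX)).round(4))
to([.62,-.2755,.20],SA+np.pi/2); to([.62,-.2755,.20],-1.9)
E
```

```text
0.6 [255.1, 168.7, 313.1, 225.5]
tin [0.595  0.2907 0.0726 0.3041] 0.38991976376657994 stand [0.0415 0.036 ]
t27.80 tcp [0.5981 0.2905 0.3104] jaw -1.266 j [-0.34  0.56 -0.28  1.27  0.15  1.32 -1.88] w 0.0848 F [-0.1  0.9  0.4]
tilt [ 0.006  0.003 -1.   ] turn -0.0 (other 3.141) shift cm [10.87 54.66 14.98]
t27.80 tcp [0.5981 0.2905 0.3104] jaw -1.266 j [-0.34  0.56 -0.28  1.27  0.15  1.32 -1.88] w 0.0848 F [-0.1  0.9  0.4]
tilt [ 0.006  0.003 -1.   ] turn 0.634 (other -2.508) shift cm [ 10.87  52.91 -20.32]
```

>>> jog_arm --targets "0 4 1 0 -1;0 5.7 1.6 0 -1;0 5.8 1.6 0 -1;0 5.8 1.6 0 -1;0 5.8 1.6 0 -1;0.5 5.8 1.6 0 -1;1.5 5.8 1.6 0 -1;2 5.5 1.5 0 -1;3 5 1.4 0 -1;3 4 1 0 -1"

```text
clock: 29.05
tool_pos: [0.617, -0.2643, 0.2049]
tcp_rot: [-0.699, -0.107, 0.699, -0.107]
force: [-0.1, -0.2, 0.2]
width: 0.0938
```

>>> jog_arm --targets "0 1.4 0.4 0 -1;0 0 0 0 -1;0 0 0 0 -1;0 0 0 0 -1;0 0 0 0 -1;0 0 0 0 -1;0 0 0 0 -1;0 0 0 0 -1;0 0 0 0 -1;0 0 0 0 -1"

```text
clock: 30.3
tool_pos: [0.6183, -0.2761, 0.2064]
tcp_rot: [-0.699, -0.107, 0.699, -0.107]
force: [-0.2, -0.2, -1.0]
width: 0.0939
```

```bash
python3 - <<'E'
from h import *
ci=arm.camera_info("wrist");im=arm.snapshot("wrist");cv2.imwrite("pics/j1.png",im[:,:,::-1])
for d in arm.regions_of("wrist","jar_center")[:2]:
    v,e=fit(M["jar_center"],[(mpts(d),ci)],[.62,-.2755,0]);print("jar",round(d["score"],2),np.round(d["bbox"]).tolist(),v.round(4),round(e,2))
to([.62,-.2755,.011],SA+np.pi/2)
for q in("oiler_center","cup_center"):
  for d in arm.regions_of("wrist",q)[:1]:
    print(q,d["score"],np.round(d["bbox"]).tolist())
E
```

```text
jar 0.61 [260.0, 160.0, 309.0, 214.0] [ 0.6216 -0.2746 -0.0076] 0.32
jar 0.31 [304.0, 261.0, 355.0, 320.0] [ 0.5058 -0.3717  0.026 ] 3.17
t30.40 tcp [ 0.6184 -0.2761  0.2064] jaw -1.266 j [ 0.49  0.65 -0.21  1.39  0.14  1.12 -1.  ] w 0.0938 F [ 0.7 -0.7  0.5]
tilt [-0.  0. -1.] turn -0.0 (other 3.141) shift cm [ 1.954e+01 -1.000e-02 -1.700e-01]
oiler_center 0.57 [120.0, 70.0, 173.0, 108.0]
cup_center 0.74 [304.0, 263.0, 358.0, 321.0]
```

>>> jog_arm --targets "2 0 -0.2 0 -1;3.5 0 0 0 -1;3.5 0 0 0 -1;3.5 0 0 0 -1;3.5 0 0 0 -1;2.2 0 0 0 -1;1.2 0 0 0 -1;0 0 0 0 -0.5;0 0 0 0 0.2;0 0 0 0 1" --grip_force 20

```text
clock: 31.75
tool_pos: [0.6211, -0.2758, 0.0137]
tcp_rot: [0.7, 0.107, -0.698, 0.108]
force: [0.2, 0.7, 0.4]
width: 0.0674
```

>>> jog_arm --targets "0 0 0 0 1;0 0 0 0 1;-0.5 0 0 0 1;-2 0 0 0 1;-4 0 0 0 1;-4 0 0 0 1;-4 0 0 0 1;-3 0 0 0 1;-1.5 0 0 0 1;0 0 0 0 1"

```text
clock: 33.0
tool_pos: [0.6207, -0.2756, 0.2037]
tcp_rot: [0.7, 0.107, -0.698, 0.108]
force: [-0.3, -0.2, -2.3]
width: 0.0569
```

```bash
python3 - <<'E'
from h import *
to(st(-.043,-.15,.2),SA+np.pi/2)
E
```

```text
t33.00 tcp [ 0.6207 -0.2756  0.2037] jaw -1.266 j [ 0.49  0.65 -0.21  1.39  0.14  1.11 -1.  ] w 0.0569 F [-0.3 -0.2 -2.3]
tilt [ 0.002 -0.001 -1.   ] turn -0.0 (other 3.141) shift cm [  0.33 -36.19  -6.1 ]
```

>>> jog_arm --targets "0 -2 -0.4 0 1;0 -4 -0.7 0 1;0 -4.8 -0.8 0 1;0 -4.8 -0.8 0 1;0 -4.8 -0.8 0 1;0 -4.8 -0.8 0 1;0 -4.8 -0.8 0 1;0 -4 -0.6 0 1;0 -2.2 -0.4 0 1;0 0 0 0 1"

```text
clock: 34.25
tool_pos: [0.5677, 0.0917, 0.2014]
tcp_rot: [-0.698, -0.11, 0.7, -0.109]
force: [-0.1, -0.5, -1.3]
width: 0.057
```

>>> jog_arm --targets "1 0 0 0 1;3 0 0 0 1;4 0 0 0 1;3.5 0 0 0 1;2 0 0 0 1;1 0 0 0 1;0.5 0 0 0 1;0.3 0 0 0 1;0 0 0 0 1;0 0 0 0 1"

```text
clock: 35.5
tool_pos: [0.5703, 0.0882, 0.0501]
tcp_rot: [0.699, 0.107, -0.699, 0.107]
force: [0.8, 0.2, -1.6]
width: 0.0571
```

```bash
python3 - <<'E'
from h import *
to(st(-.043,-.15,.0425),SA+np.pi/2)
E
```

```text
t35.50 tcp [0.5703 0.0882 0.0501] jaw -1.266 j [-0.08  0.69 -0.19  1.83  0.21  0.63 -1.66] w 0.0571 F [ 0.8  0.2 -1.6]
tilt [ 0.001  0.    -1.   ] turn -0.0 (other 3.141) shift cm [0.76 0.03 0.02]
```

>>> jog_arm --targets "0.25 0 0 0 1;0.2 0 0 0 1;0.15 0 0 0 1;0.1 0 0 0 1;0 0 0 0 1;0 0 0 0 1;0 0 0 0 1;0 0 0 0 1;0 0 0 0 1;0 0 0 0 1"

```text
clock: 36.75
tool_pos: [0.5698, 0.0882, 0.0433]
tcp_rot: [0.699, 0.107, -0.699, 0.107]
force: [-1.8, -0.1, 5.3]
width: 0.0569
```

>>> jog_arm --targets "0 0 0 0 0.2;0 0 0 0 -0.2;0 0 0 0 -0.6;0 0 0 0 -1;0 0 0 0 -1;-1.5 0 0 0 -1;-3.5 0 0 0 -1;-4.5 0 0 0 -1;-4.5 0 0 0 -1;-4 0 0 0 -1"

```text
clock: 38.0
tool_pos: [0.5701, 0.0882, 0.2254]
tcp_rot: [0.7, 0.107, -0.698, 0.107]
force: [0.9, -0.2, 0.1]
width: 0.0936
```

```bash
python3 - <<'E'
from h import *
ci=arm.camera_info("wrist");im=arm.snapshot("wrist")
for d in arm.regions_of("wrist","jar_center")[:1]:
    v,e=fit(M["jar_center"],[(mpts(d),ci)],st(-.043,-.15,.03));print("jar",round(d["score"],2),np.round(d["bbox"]).tolist(),v.round(4),round(e,2),"stand",(R.from_euler('z',-SA).as_matrix()[:2,:2]@(v[:2]-SX)).round(4))
to([.493,-.379,.22],SA+np.pi/2)
E
```

```text
jar 0.8 [262.0, 165.0, 309.0, 221.0] [0.5705 0.0892 0.0251] 0.52 stand [-0.0424 -0.1489]
t38.10 tcp [0.5731 0.0891 0.2283] jaw -1.266 j [-0.04  0.47 -0.24  1.66  0.13  1.02 -1.59] w 0.094 F [0.7 0.3 0.8]
tilt [ 0.01   0.002 -1.   ] turn -0.0 (other 3.141) shift cm [ 0.65 42.24 21.71]
```

>>> jog_arm --targets "0 3 1.5 0 -1;0 4.8 2.5 0 -1;0 5.2 2.7 0 -1;0 5.2 2.7 0 -1;0 5.2 2.7 0 -1;0 5.2 2.7 0 -1;0 5 2.6 0 -1;0 4.8 2.4 0 -1;0 3 1.5 0 -1;0 0.8 0.4 0 -1"

```text
clock: 39.35
tool_pos: [0.4879, -0.3818, 0.222]
tcp_rot: [-0.699, -0.106, 0.7, -0.106]
force: [0.7, 1.4, 1.7]
width: 0.0939
```

```bash
python3 - <<'E'
from h import *
arm.snapshot("wrist");ci=arm.camera_info("wrist");im=arm.snapshot("wrist")
M["c2"]=cyl((.03,0),(.03,.09),(.018,.105))
for d in arm.regions_of("wrist","cup_center")[:2]:
    v,e=fit(M["cup_center"],[(mpts(d),ci)],[.493,-.379,0]);w,e2=fit(M["c2"],[(mpts(d),ci)],[.493,-.379,0]);print("cup",round(d["score"],2),np.round(d["bbox"]).tolist(),v.round(4),round(e,2),w.round(4),round(e2,2))
to(np.r_[.493,-.379,.036],SA+np.pi/2)
E
```

```text
cup 0.93 [257.0, 160.0, 311.0, 217.0] [ 0.4937 -0.3786 -0.0052] 0.61 [ 0.4937 -0.3786 -0.0052] 0.61
t39.50 tcp [ 0.4899 -0.3778  0.2223] jaw -1.265 j [ 0.72  0.54 -0.18  1.55  0.1   1.06 -0.75] w 0.0941 F [ 0.3  0.2 -0.7]
tilt [ 0.     0.002 -1.   ] turn 0.001 (other -3.141) shift cm [18.63  0.23 -0.26]
```

>>> jog_arm --targets "1.5 0.15 -0.3 0 -1;3.5 0 0 0 -1;3.5 0 0 0 -1;3.5 0 0 0 -1;3.5 0 0 0 -1;2 0 0 0 -1;1.1 0 0 0 -1;0 0 0 0 -0.5;0 0 0 0 0.2;0 0 0 0 1" --grip_force 18

```text
clock: 40.75
tool_pos: [0.4935, -0.3805, 0.0375]
tcp_rot: [0.699, 0.107, -0.698, 0.108]
force: [0.0, 0.0, 0.4]
width: 0.0677
```

>>> jog_arm --targets "0 0 0 0 1;0 0 0 0 1;-0.5 0 0 0 1;-2 0 0 0 1;-4 0 0 0 1;-4.5 0 0 0 1;-4 0 0 0 1;-3 0 0 0 1;-1.5 0 0 0 1;0 0 0 0 1"

```text
clock: 42.0
tool_pos: [0.4929, -0.3803, 0.2318]
tcp_rot: [0.699, 0.107, -0.699, 0.108]
force: [0.2, 0.5, -2.1]
width: 0.0603
```

```bash
python3 - <<'E'
from h import *
to(st(-.043,-.05,.23),SA+np.pi/2)
E
```

```text
t42.00 tcp [ 0.4929 -0.3803  0.2318] jaw -1.266 j [ 0.72  0.54 -0.18  1.52  0.1   1.09 -0.75] w 0.0603 F [ 0.2  0.5 -2.1]
tilt [ 0.001 -0.001 -1.   ] turn -0.0 (other 3.141) shift cm [  0.15 -52.34 -21.43]
```

>>> jog_arm --targets "0 -2 -0.8 0 1;0 -4 -1.6 0 1;0 -4.9 -2 0 1;0 -5 -2.1 0 1;0 -5 -2.1 0 1;0 -5 -2.1 0 1;0 -5 -2.1 0 1;0 -5 -2 0 1;0 -5 -2 0 1;0 -4.9 -2 0 1"

```text
clock: 43.25
tool_pos: [0.5325, 0.1162, 0.2302]
tcp_rot: [-0.698, -0.108, 0.7, -0.108]
force: [0.6, 0.3, -2.5]
width: 0.06
```

>>> jog_arm --targets "0 -4 -1.6 0 1;0 -2 -0.8 0 1;0 -0.5 -0.2 0 1;0 0 0 0 1;1 0 0 0 1;2.5 0 0 0 1;3 0 0 0 1;2 0 0 0 1;0.5 0 0 0 1;0 0 0 0 1"

```text
clock: 44.5
tool_pos: [0.5402, 0.1822, 0.1415]
tcp_rot: [-0.699, -0.107, 0.699, -0.107]
force: [-0.3, -0.1, -1.4]
width: 0.0599
```

```bash
python3 - <<'E'
from h import *
to(st(-.043,-.05,.067),SA+np.pi/2)
ci=arm.camera_info("scene");arm.snapshot("scene")
for d in arm.regions_of("scene","pad_tin_center")[:2]:
    v,e=fit(M["pad_tin_center"],[(mpts(d),ci)],st(-.045,.05,.03));print(d["score"],v.round(3),"stand",(R.from_euler('z',-SA).as_matrix()[:2,:2]@(v[:2]-SX)).round(3),e)
E
```

```text
t44.50 tcp [0.5402 0.1822 0.1415] jaw -1.267 j [-0.21  0.56 -0.26  1.78  0.19  0.82 -1.82] w 0.0599 F [-0.3 -0.1 -1.4]
tilt [-0. -0. -1.] turn -0.001 (other 3.140) shift cm [ 7.45 -0.1  -0.03]
0.49 [ 0.403  0.346 -0.07 ] stand [-0.125  0.147] 1.3164265360042509
```

```bash
python3 - <<'E'
from h import *
B=R.from_euler('z',-SA).as_matrix()[:2,:2]
for c,px in(("scene",(396,202)),("side",(273.5,304.5))):
    p=ray(px,arm.camera_info(c),.05);print(c,p.round(3),(B@(p[:2]-SX)).round(3))
ci=arm.camera_info("wrist");im=arm.snapshot("wrist");cv2.imwrite("pics/c1.png",im[:,:,::-1])
for d in arm.regions_of("wrist","pad_tin_center")[:2]: print(d["score"],np.round(d["bbox"]))
E
```

```text
scene [0.503 0.285 0.05 ] [-0.048  0.059]
side [0.505 0.279 0.05 ] [-0.047  0.052]
0.81 [153. 173. 228. 240.]
```

View pics/c1.png

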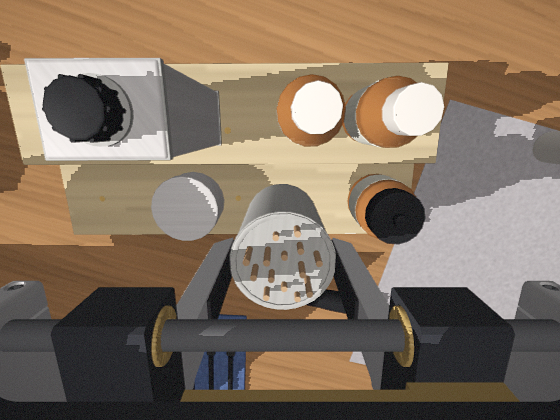

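>>> jog_arm --targets "1.5 0 0 0 1;2.5 0 0 0 1;1.5 0 0 0 1;0.8 0 0 0 1;0.5 0 0 0 1;0.2 0 0 0 1;0.2 0 0 0 1;0.1 0 0 0 1;0 0 0 0 1;0 0 0 0 1"

```text
clock: 45.95
tool_pos: [0.5401, 0.1831, 0.0686]
tcp_rot: [0.699, 0.107, -0.699, 0.107]
force: [-0.1, -0.4, -1.4]
width: 0.0603
```

>>> jog_arm --targets "0.1 0 0 0 1;0.1 0 0 0 1;0.1 0 0 0 1;0 0 0 0 1;0 0 0 0 1;0 0 0 0 1;0 0 0 0 1;0 0 0 0 1;0 0 0 0 1;0 0 0 0 1"

```text
clock: 47.2
tool_pos: [0.5404, 0.1833, 0.0671]
tcp_rot: [0.699, 0.107, -0.698, 0.107]
force: [-3.6, -1.0, 9.6]
width: 0.06
```

>>> jog_arm --targets "-0.05 0 0 0 0.2;0 0 0 0 -0.1;0 0 0 0 -0.4;0 0 0 0 -0.6;0 0 0 0 -0.6;-1.5 0 0 0 -0.6;-3 0 0 0 -0.6;-4 0 0 0 -0.6;-4.5 0 0 0 -0.6;-4 0 0 0 -0.6"

```text
clock: 48.45
tool_pos: [0.5402, 0.1832, 0.2388]
tcp_rot: [0.7, 0.108, -0.698, 0.107]
force: [-0.1, -0.8, 0.3]
width: 0.0752
```

>>> jog_arm --targets "-2 0 0 0 -0.6;0 1 2 0 -0.6;0 1 3 0 -0.6;0 1 3 0 -0.6;0 0 2 0 -0.6;0 0 0 0 -0.6;0 0 0 0 -0.6;0 0 0 0 -0.6;0 0 0 0 -0.6;0 0 0 0 -0.6"

```text
clock: 49.7
tool_pos: [0.4537, 0.1246, 0.2558]
tcp_rot: [-0.699, -0.107, 0.699, -0.107]
force: [0.1, 0.3, 0.1]
width: 0.075
```

```bash
python3 - <<'E'
from h import *
to([.5,.1,.3])
B=R.from_euler('z',-SA).as_matrix()[:2,:2]
im={};ci={}
for c in("wrist","scene","side"): ci[c]=arm.camera_info(c);im[c]=arm.snapshot(c)
for q,m,x0 in(("tin_center","tinup",np.r_[st(.0415,.036,.075),SA]),("jar_center",)*2+(st(-.043,-.149,.03),),("cup_center",)*2+(st(-.043,-.05,.03),)):
    for c in("wrist","scene"):
        for d in arm.regions_of(c,q)[:1]:
            v,e=fit(M[m],[(mpts(d),ci[c])],x0,len(x0)==4);print(q,c,round(d["score"],2),np.round(d["bbox"]).tolist(),"stand",(B@(v[:2]-SX)).round(3),v[2:].round(3),round(e,2))
cv2.imwrite("pics/end.png",np.hstack([cv2.resize(im["wrist"],(400,300)),cv2.resize(im["scene"],(400,300))])[:,:,::-1])
a=cv2.resize(im["scene"][150:330,80:500],(780,334));b=cv2.resize(im["wrist"],(340,255));s=cv2.resize(im["side"][150:400,190:400],(304,255))
o=np.zeros((589,780,3),np.uint8);o[:334]=a;o[334:,:340]=b;o[334:,360:664]=s
cv2.imwrite("pics/end.png",o[:,:,::-1])
E
```

```text
t49.70 tcp [0.4537 0.1246 0.2558] jaw -1.266 j [-0.1   0.29 -0.3   1.88  0.1   0.99 -1.7 ] w 0.075 F [0.1 0.3 0.1]
tilt [-0.  0. -1.] turn 0 (other 0.000) shift cm [-4.42  3.73 -3.67]
tin_center wrist 0.66 [92.0, 0.0, 213.0, 51.0] stand [0.045 0.06 ] [ 0.01  -0.408] 15.01
tin_center scene 0.77 [400.0, 165.0, 452.0, 230.0] stand [0.034 0.048] [0.064 0.284] 0.31
jar_center wrist 0.78 [314.0, 83.0, 364.0, 131.0] stand [-0.041 -0.15 ] [0.019] 0.33
jar_center scene 0.67 [320.0, 210.0, 347.0, 247.0] stand [-0.071 -0.124] [-0.007] 0.91
cup_center wrist 0.85 [230.0, 74.0, 284.0, 128.0] stand [-0.04  -0.048] [0.024] 0.43
cup_center scene 0.79 [350.0, 189.0, 383.0, 229.0] stand [-0.07  -0.021] [-0.001] 2.75
```

View pics/end.png

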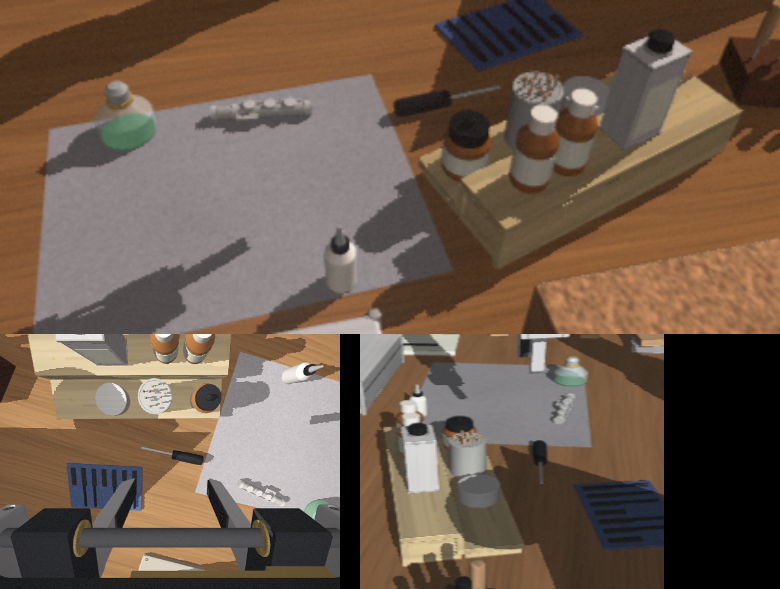

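All three are upright on their boards, nothing else has moved, and the gripper is clear. Handing in.

```bash
python3 -c "
from bench import arm
print(arm.job_done(), arm.observe()['clock'])"
```

```text
the job is handed in; nothing more can be done
the job is handed in; nothing more can be done
```

The tin, jar and cup are all on the stand, placed in the order asked, and I handed the job in at about 50 s of the 72 s allowed.

- **Tin:** the first lift pivoted it only part of the way, to about 55°, with the pads slipping on it. I righted it with its bottom edge dragging on the bench, let it stand there, then regripped it upright. It now stands cap up on the rear step with a broad face to the front. The wrist-camera check just after release put it at about x 42, y 36 mm in the stand frame, square to the stand.
- **Jar and cup:** both were carried upright and lowered until the board took the weight. They are on the front step at about (−42, −149) mm and (−40, −48) mm.

**Last checks:** the final pictures from all three cameras show all three upright and on their boards. The bottles, pad tin, lamp, oiler, foot joint and screwdriver look to be where they were, by eye only; I did not measure them again. The gripper was open and clear, with the force reading near zero.

**Checks that disagreed:**
- **Scene camera alone:** its fits differed by up to about 30 mm for the jar and cup. They also gave board heights that cannot be right (about 0 instead of 30 mm), because the bottles hide part of the view.
- **Final wrist fit of the tin:** this failed because the tin was cut off at the picture's edge.

I relied on the close wrist views and the pictures instead.

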